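# Hang a slide basket to drain on an S-hook

## Task

Take the S-hook off its little parking stand, hook it over the rail of the drying rack somewhere between the two inner black collars, and let go of it. Then hang the slide basket by its wire eye from the hook's lower curl so that it drains freely above the drip tray. Keep the basket upright, leave it hanging without swinging widely, and do not disturb the timer, the empty beaker or the petri dish.

Things in the scene. Friction and masses are not known exactly. Their poses are not given: they have to be found in the camera images.
- drying_rack: Fixed drying rack: white drip tray 100 x 150 x 18 mm high, a level steel rail above it, carried by arms from two posts 40 mm behind the rail at y = -62 and +62 mm. Origin on the bench under the rail's middle; x points away from the robot at yaw 0, y along the rail, z up.
- rail_mid (a point): Middle of the rail's axis, 310 mm above the bench; axes as drying_rack (y along the rail). Round rail, 12 mm diameter; the inner black collars (22 mm diameter) leave y = -44 to +44 mm free between them. The space in front (-x) is free; a red instrument overhangs behind and above. A gripper holding something under the rail must lean back to clear it.
- hook_stand: Fixed grey parking stand: base plate 80 x 90 x 10 mm, back plate 45 mm behind the peg, and a level round peg (12 mm diameter, along y, axis 200 mm above the bench, 62 mm free between its rear arms) from which the S-hook hangs. Origin on the bench under the peg's middle; x points from peg to back plate (away from the robot at yaw 0).
- s_hook: Steel S-hook of 7 mm round bar in its own x-z plane, 122 mm tall, orange sleeve on the shank, 0.06 to 0.11 kg. Origin under the lower curl; z up. Upper curl opens downward, tip on the far (+x) side; lower curl opens upward, tip on the near (-x) side; the shank slants from -x at the top to +x below. Starts hanging by its upper curl from the peg of hook_stand, turned like the stand.
- hook_grip (a point): Centre of the S-hook's orange sleeve (14 mm in x, 12 mm in y, 36 mm long, its length slanting 25 degrees from the hook's z, top end toward -x), 57.5 mm above the hook's lowest point. Grip its flat sides, 12 mm apart along y. Axes as s_hook.
- hook_top (a point): Inner top of the S-hook's upper curl, 115 mm above the hook's lowest point; it bears on the top of the rail when hung (6 mm above the rail's axis). The curl is 26 mm wide inside and its tip ends 18.5 mm below this point, so the hook must be lifted more than that to pass over peg or rail. Axes as s_hook.
- hook_curl (a point): Inner bottom of the S-hook's lower curl, 7 mm above the hook's lowest point: the seat for the basket's eye. The curl is 20 mm wide inside and its tip ends 15.5 mm above this point. Axes as s_hook.
- slide_basket: White basket 48 x 84 mm, 37 mm high, full of glass microscope slides, with a steel yoke that rises to a blue grip tab and above it a wire eye, 144 mm tall in all; 0.13 to 0.21 kg. Origin under its middle, z up, y along the slides and across the eye. It starts standing on the riser.
- riser: Fixed steel riser of folded sheet, 70 x 96 x 50 mm high, on which the basket starts. Origin on the bench under its middle, z up.
- basket_grip (a point): Grip point on the basket's blue tab, on its axis, 93 mm above the basket's underside. The tab is 9 mm in x, 14 mm in y and reaches from 64 to 106 mm above the underside; grip it 14 mm wide along y. The yoke's 5 mm wires spread from the tab's lower end to the basket's two ends (y). Axes as slide_basket.
- basket_eye (a point): Underside of the eye's top bar at its middle, 139 mm above the basket's underside. The eye is of 5 mm wire, lies in the basket's y-z plane, is open along x, 26 mm wide and 33 mm high inside. Axes as slide_basket.
- timer: White bench timer 68 x 40 x 58 mm, bystander; origin under its middle.
- beaker: Empty clear beaker, 54 mm across and 70 mm high, bystander; origin under its middle.
- dish: Petri dish, 46 mm across and 14 mm high, bystander; origin under its middle.

How it is judged:
By the outcome, as a careful person would: the job done as asked, in the order asked, and still so for the second after the job is handed in, with the robot touching nothing.
It also fails if it takes over 72 s, if anything falls off the work surface, if the arm or the gripper's body presses on something with over 40 N, if the wrist force passes 120 N, or if a joint passes its speed limit or range.

## Robot

A 6-joint arm with a two-finger parallel gripper is mounted at the origin on a cart in front of the work surface, level with it; the furniture and walls round the work are solid. World frame = base frame: x ahead of the robot, y to its left, z up, the work surface at z = 0. Lengths are in m, angles in rad, forces in N, time in s.
With the tool pointing down it reaches from about 0.275 to 0.825 m from the base axis. Payload 5.2 kg.
Tool frame: the origin (TCP) lies between the finger pads; the fingertips stand 25 mm ahead of it and the grasp point (between the pads) lies 6 mm ahead of it (r.finger_overhang is the distance from the TCP to the fingertips, in m); z points along the fingers, y is the line along which they close (so a half turn about z gives the same grasp; the last joint's range is limited). The gripper opens to 93 mm and grips with 3 to 60 N. Pads are 15 mm wide; open, the fingers measure 128 mm over their backs; the gripper's body (75 mm by 188 mm) begins 65 mm behind the grasp point.
Start: joints at [1.135, 0.259, 1.535, -0, 1.348, -0.203], TCP at [0.127, 0.535, 0.244] pointing down, gripper open.
Joint ranges: [-3.14, 3.14], [-0.91, 2.08], [0.19, 2.58], [-1.22, 4.36], [0.22, 2.71], [-3.12, 3.12]. Speed limits (rad/s): [2.57, 2.57, 3.14, 3.14, 3.14, 3.14].

## Interface

Orientations are given as a 3x3 rotation matrix whose columns are the frame's x, y, z axes.
In Python, from rig import get_state, imaging, r gives the robot as it stands. The module is installed in compiled form; this text tells all that it offers.
- The arm moves only by the shell command python3 -m crank 'ROWS'. ROWS is a JSON object of lists of equal length, an entry for each row: "dp": the shift along the world's x, y, z normalised to -1 to 1, where 1 is 0.03 m, a list of three; "twist": the turn about the world's z normalised to -1 to 1, where 1 is 5 degrees; "gripper": the opening, from 0 (shut) to 1 (fully open). In form: {"dp": [[tx, ty, tz], ...], "twist": [twist, ...], "gripper": [gripper, ...]}. A call has 1 to 20 rows; each row shifts and turns the commanded pose from where the row before left it; what a row does not reach is not made up. A row lasts 1/8 s, in which the tool goes at most 62.5 mm and 10.7 degrees, less where a joint would pass 70% of its speed; a pose out of reach is approached as far as the arm can. A call with a number of a shift or a turn outside -1 to 1 is refused whole. A call with a gripper value outside its range is refused whole. The fingers move at their own pace and stop on an object; the grip force is fixed at half the most. Time passes only in rows, so rows that do not move let the fingers close. It gives the time, the measured TCP pose, the force, the opening and the grip force at its end, in the units of the state.
- get_state(): the state, without advancing time (a new reading comes with each control period).
- imaging.camera(name): name is "scene" or "top" or "wrist"; returns the picture (400x640x3 uint8, red, green, blue); there is no depth.
- imaging.camera_info(name): a dict with "K" (3x3 intrinsics, pixels), "R" (3x3) and "t" (3): a world point X has camera coordinates R X + t. Camera axes: x right, y down, z forward; pixel columns grow to the right and rows downward; lengths in m; the calibration is good to about 2 mm. The wrist camera is an equidistant fisheye: a pixel r from the principal point sees the ray r / f radians off the axis. A picture is of the moment at which its call begins: read the wrist's pose just before it. camera_info takes no time and is no camera call; for the wrist camera it gives the pose at the moment of the call.
- r.job_done(): hands the job in; it is judged then, once.
The state is a dict: "clock": time; "joint_positions": joint angles; "dq": joint speeds; "effort": joint torques, N m; "ee_pos": TCP position; "tool_rot": TCP orientation; "wrist_force": force on the tool from outside, world axes, zero at the start; "torque": the same for the moment, N m; "grip_width": finger opening in m; "grip_force": force on a finger pad.
Only numpy, scipy, OpenCV 4.12 (cv2) and the standard library are available. Lean on these libraries where they do the work, as an engineer would, in place of code of your own. Each camera call takes 0.05 s, during which the arm holds its last target. There are 200 camera calls.

## Working session

There is one attempt and no reset: what is moved stays moved. The work goes in short steps, Python scripts to look and compute and a shell command to move; the robot and the scene stay as the last step left them, time stands still between calls to the robot, and variables do not carry over. Pictures are saved under pics/ and viewed, at most 10 in all, crops included, and the job is handed in when it is done.

```bash
mkdir -p pics; python3 - <<'E'
from rig import get_state, imaging, r
import cv2,numpy as np
np.set_printoptions(precision=4,suppress=True)
for n in("scene","top"):
    im=imaging.camera(n);cv2.imwrite(f"pics/{n}0.png",im[:,:,::-1]);i=imaging.camera_info(n);print(n,i["K"],i["R"],i["t"], -np.array(i["R"]).T@i["t"])
s=get_state();print(s)
E
```

```text
scene [[472.6982   0.     326.8584]
 [  0.     472.6982 198.7737]
 [  0.       0.       1.    ]] [[ 0.7642 -0.6449 -0.0126]
 [-0.2479 -0.2757 -0.9287]
 [ 0.5954  0.7129 -0.3705]] [-0.4816  0.3054  0.8203] [-0.0447 -0.8111  0.5815]
top [[481.1541   0.     318.1455]
 [  0.     481.1541 209.497 ]
 [  0.       0.       1.    ]] [[ 0.0091 -0.9998  0.0202]
 [-0.9893 -0.0119 -0.1451]
 [ 0.1453 -0.0187 -0.9892]] [-0.0947  0.573   1.2801] [ 0.3817 -0.064   1.3513]
{'clock': 0.1, 'joint_positions': array([ 1.1352,  0.2593,  1.536 ,  0.    ,  1.348 , -0.2028]), 'dq': array([ 0.0001, -0.0021, -0.0025, -0.0016, -0.001 ,  0.0011]), 'effort': array([  0.0016, -43.8213, -28.4642,   0.0721,   0.0363,  -0.0001]), 'ee_pos': array([0.1267, 0.5348, 0.2429]), 'tool_rot': array([[-0.973 ,  0.2307, -0.0007],
       [ 0.2307,  0.973 , -0.0015],
       [ 0.0004, -0.0016, -1.    ]]), 'wrist_force': array([ 0.6678, -0.581 ,  0.046 ]), 'torque': array([-0.0396,  0.0055,  0.0077]), 'grip_force': 0.0, 'grip_width': 0.09309050901806078}
```

View pics/scene0.png

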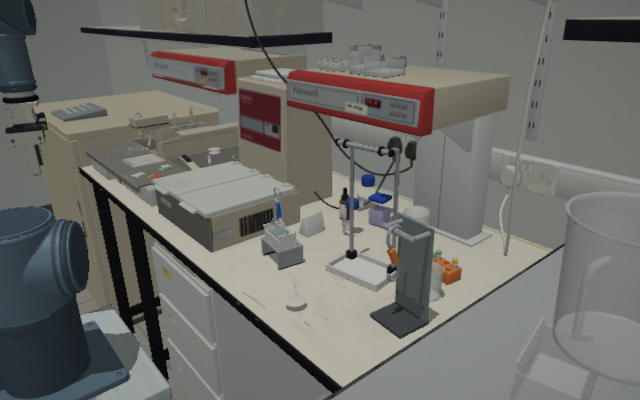

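View pics/top0.png

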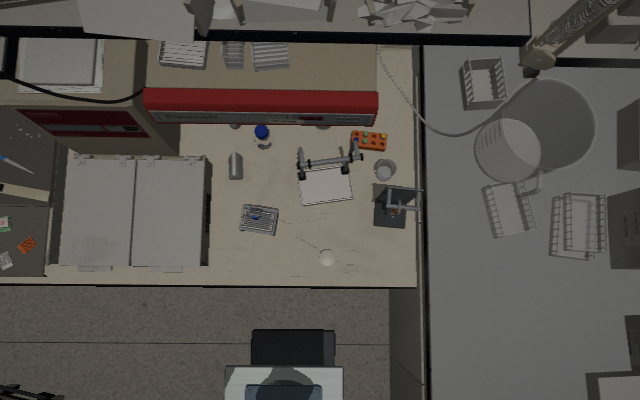

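The scene picture shows the rack (rail about (340,143) to (395,152)), the basket (282,245) and the stand (405,270). The top view shows the same items at (330,160), (258,219) and (393,205). I'll zoom in on both.

```bash
python3 - <<'E'
import cv2
a=cv2.imread("pics/scene0.png")[120:335,235:470];cv2.imwrite("pics/s1.png",cv2.convertScaleAbs(cv2.resize(a,None,fx=2.75,fy=2.75,interpolation=2),alpha=1.2))
a=cv2.imread("pics/top0.png")[115:285,220:430];cv2.imwrite("pics/t1.png",cv2.convertScaleAbs(cv2.resize(a,None,fx=3.5,fy=3.5,interpolation=2),alpha=1.4))
E
```

```text
(no output)
```

View pics/s1.png

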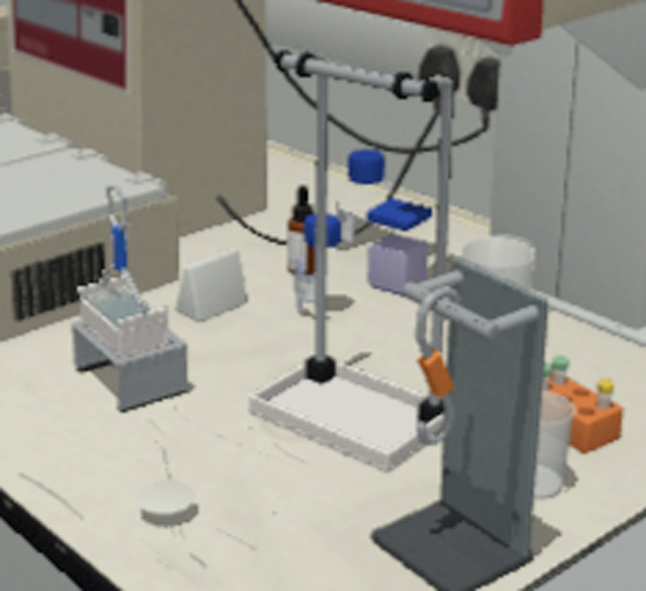

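View pics/t1.png

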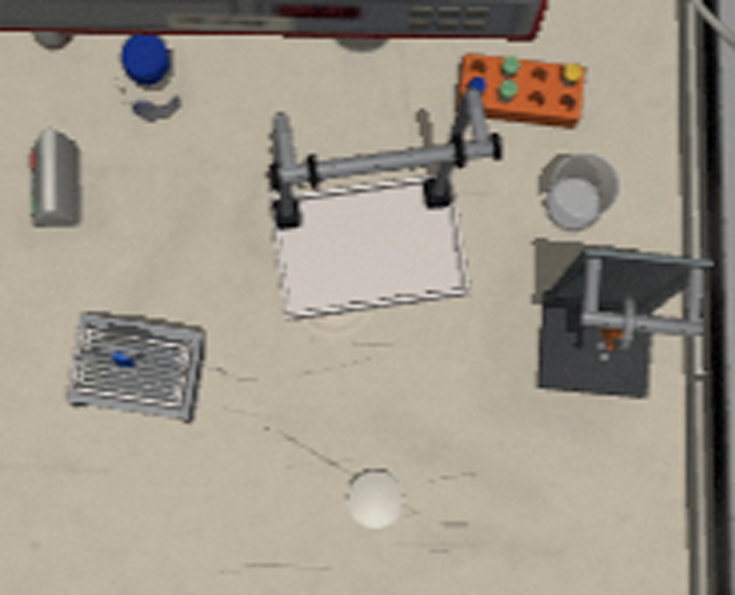

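The scene crop shows the hook hanging on the near side of the stand, with its sleeve at crop pixel (436,374). The rail's inner collars are at (303,66) and (402,84), and the blue tab is at (119,248). In the top crop the collars are at (312,170) and (459,151), the peg runs (588,320) to (705,328), and the riser/basket is centred at (136,367). Next I'll cast these into world points.

```bash
cat > h.py <<'E'
import numpy as np, cv2
from rig import get_state, imaging, r
np.set_printoptions(precision=4,suppress=True)
def ray(n,p):
    i=imaging.camera_info(n);K,R,t=map(np.array,(i["K"],i["R"],i["t"]))
    d=R.T@np.linalg.solve(K,[p[0],p[1],1.]);return -R.T@t,d/np.linalg.norm(d)
def pl(n,p,z):
    c,d=ray(n,p);return c+d*(z-c[2])/d[2]
def tri(ps,pt):
    a,d=ray("scene",ps);b,e=ray("top",pt)
    s=np.linalg.lstsq(np.c_[d,-e],b-a,rcond=None)[0];p=a+s[0]*d;q=b+s[1]*e
    return (p+q)/2,np.linalg.norm(p-q)
S=lambda u,v:(u/2.75+235,v/2.75+120)
T=lambda u,v:(u/3.5+220,v/3.5+115)
E
python3 - <<'E'
from h import *
im=imaging.camera("scene");im2=imaging.camera("top")
def cen(im,box,col):
    h=cv2.cvtColor(im,cv2.COLOR_RGB2HSV);m=cv2.inRange(h,col[0],col[1]);k=np.zeros_like(m);x0,x1,y0,y1=box;k[y0:y1,x0:x1]=m[y0:y1,x0:x1]
    y,x=np.nonzero(k);return (x.mean()+0,y.mean()+0),len(x)
OR=((5,130,60),(20,255,255));BL=((100,110,40),(125,255,255))
so,to=cen(im,(380,405,240,270),OR),cen(im2,(388,400,205,216),OR)
sb,tb=cen(im,(272,285,198,222),BL),cen(im2,(245,265,210,225),BL)
print(so,to,tri(so[0],to[0]));print(sb,tb,tri(sb[0],tb[0]))
print("collars",tri(S(303,66),T(312,170)),tri(S(402,84),T(459,151)))
print("top@.31",pl("top",T(312,170),.31),pl("top",T(459,151),.31))
print("scene@.31",pl("scene",S(303,66),.31),pl("scene",S(402,84),.31))
print("peg top@.2",pl("top",T(588,320),.2),pl("top",T(705,328),.2),"tri",tri(S(412,292),T(588,322)),tri(S(492,330),T(700,328)))
print("tray corners",[pl("top",T(*p),.018)for p in[(275,200),(450,178),(468,292),(288,318)]])
print("riser",[pl("top",T(*p),.05)for p in[(82,315),(205,328),(190,420),(68,402)]])
print("standbase",[pl("top",T(*p),.01)for p in[(538,386),(648,396),(651,340)]])
print("eye top scene z.194",pl("scene",S(116,190),.194))
print("tab top z.156",pl("top",tb[0],.156))
E
```

```text
((np.float64(393.37931034482756), np.float64(255.63793103448276)), 116) ((np.float64(394.5), np.float64(211.14285714285714)), 14) (array([ 0.558 , -0.2817,  0.1469]), np.float64(0.003318242741403852))
((np.float64(278.17241379310343), np.float64(210.1206896551724)), 58) ((np.float64(254.44444444444446), np.float64(217.44444444444446)), 18) (array([0.5393, 0.0744, 0.1331]), np.float64(0.0023856060665456693))
collars (array([ 0.6371, -0.0621,  0.3074]), np.float64(0.002224413481859043)) (array([ 0.6513, -0.1561,  0.3092]), np.float64(3.809558060933399e-05))
top@.31 [ 0.6374 -0.0628  0.31  ] [ 0.6511 -0.1561  0.31  ]
scene@.31 [ 0.6293 -0.0691  0.31  ] [ 0.6493 -0.1579  0.31  ]
peg top@.2 [ 0.5604 -0.2553  0.2   ] [ 0.5558 -0.3367  0.2   ] tri (array([ 0.5599, -0.2562,  0.1992]), np.float64(0.002089128861868727)) (array([ 0.5554, -0.3328,  0.2007]), np.float64(0.0007289327827595103))
tray corners [array([ 0.6838, -0.0328,  0.018 ]), array([ 0.704 , -0.1745,  0.018 ]), array([ 0.6103, -0.189 ,  0.018 ]), array([ 0.5874, -0.0446,  0.018 ])]
riser [array([0.5828, 0.1155, 0.05  ]), array([0.5737, 0.0195, 0.05  ]), array([0.5017, 0.0296, 0.05  ]), array([0.5146, 0.1241, 0.05  ])]
standbase [array([ 0.5358, -0.246 ,  0.01  ]), array([ 0.5287, -0.3345,  0.01  ]), array([ 0.5742, -0.3377,  0.01  ])]
eye top scene z.194 [0.531 0.059 0.194]
tab top z.156 [0.5353 0.0724 0.156 ]
```

```bash
python3 -m crank '{"dp":[[0,0,1],[0,0,1],[0,0,1],[0,0,1],[0,0,1],[0,0,1]],"twist":[0,0,0,0,0,0],"gripper":[1,1,1,1,1,1]}'; python3 -c "
from h import *
s=get_state();print(s['joint_positions'],s['tool_rot'])"
```

```text
clock: 0.95
ee_pos: [0.1268, 0.535, 0.4244]
tool_rot: [[-0.973, 0.231, -0.0], [0.231, 0.973, -0.0], [0.0, -0.0, -1.0]]
wrist_force: [0.0, 0.3, -0.3]
grip_width: 0.0931
grip_force: 0.0
[ 1.1352  0.2056  1.1749 -0.      1.7615 -0.2028] [[-0.973   0.2307 -0.0002]
 [ 0.2307  0.973  -0.0004]
 [ 0.0001 -0.0004 -1.    ]]
```

```bash
python3 -m crank '{"dp":[[0,0,1],[0,0,1],[0,0,1],[0,0,1],[0,0,1],[0,0,1],[0,0,1],[0,0,1],[0,0,1],[0,0,1],[0,0,1],[0,0,1]],"twist":[0,0,0,0,0,0,0,0,0,0,0,0],"gripper":[1,1,1,1,1,1,1,1,1,1,1,1]}'; python3 -c "
from h import *
s=get_state();print(s['joint_positions'],s['tool_rot'])"
```

```text
clock: 2.45
ee_pos: [0.1149, 0.4861, 0.7089]
tool_rot: [[-0.973, 0.23, 0.013], [0.231, 0.972, 0.052], [-0.001, 0.054, -0.999]]
wrist_force: [-0.3, -0.2, -0.8]
grip_width: 0.0925
grip_force: 0.0
[ 1.107   0.3682  0.1877  0.0199  2.5332 -0.2144] [[-0.973   0.2303  0.0132]
 [ 0.2306  0.9717  0.0519]
 [-0.0009  0.0536 -0.9986]]
```

```bash
python3 -m crank '{"dp":[[0.6,-1,-1],[0.6,-1,-1],[0.6,-1,0],[0.6,-1,0],[0.6,-1,0],[0.6,-1,0],[0.6,-1,0],[0.6,-1,0],[0.6,-1,0],[0.6,-1,0],[0.6,-1,0],[0.6,-1,0],[0.6,-1,0],[0.6,-1,0],[0.6,-1,0],[0.6,-1,0],[0.6,-1,0],[0.6,-1,0]],"twist":[0,0,0,0,0,0,0,0,0,0,0,0,0,0,0,0,0,0],"gripper":[1,1,1,1,1,1,1,1,1,1,1,1,1,1,1,1,1,1]}'; python3 -c "
from h import *
s=get_state();print(s['joint_positions'],s['tool_rot'])"
```

```text
clock: 4.7
ee_pos: [0.4368, -0.0469, 0.6542]
tool_rot: [[-0.973, 0.231, 0.014], [0.231, 0.972, 0.047], [-0.003, 0.049, -0.999]]
wrist_force: [-0.2, 0.1, 0.7]
grip_width: 0.0929
grip_force: 0.0
[-0.4011  0.1278  0.6996  0.0661  2.3187 -1.6941] [[-0.973   0.2305  0.0137]
 [ 0.2309  0.9719  0.0467]
 [-0.0026  0.0487 -0.9988]]
```

```bash
python3 -m crank '{"dp":[[0,0,1],[0,0,1],[0,0,1],[0,0,1],[0,0,1],[0,0,1],[0,0,1],[0,0,1],[0,0,1],[0,0,1],[0,0,1],[0,0,1]],"twist":[0,0,0,0,0,0,0,0,0,0,0,0],"gripper":[1,1,1,1,1,1,1,1,1,1,1,1]}'; python3 -c "
from h import *
s=get_state();print(s['joint_positions'],s['tool_rot'])"
```

```text
clock: 6.2
ee_pos: [0.3449, -0.0324, 0.7893]
tool_rot: [[-0.967, 0.229, 0.115], [0.235, 0.971, 0.044], [-0.101, 0.069, -0.992]]
wrist_force: [-0.7, -0.4, -0.2]
grip_width: 0.093
grip_force: 0.0
[-0.5204  0.162   0.188   0.2264  2.7036 -1.6466] [[-0.9666  0.229   0.1147]
 [ 0.2353  0.9709  0.044 ]
 [-0.1013  0.0695 -0.9924]]
```

```bash
python3 -m crank '{"dp":[[-0.7,0,1],[-0.7,0,1],[-0.7,0,1],[-0.7,0,1],[-0.7,0,1],[-0.7,0,1],[-0.7,0,1],[-0.7,0,1]],"twist":[0,0,0,0,0,0,0,0],"gripper":[1,1,1,1,1,1,1,1]}'; python3 -c "
from h import *
s=get_state();print(s['joint_positions'],s['tool_rot'])"
```

```text
clock: 7.2
ee_pos: [0.2502, -0.0104, 0.8412]
tool_rot: [[-0.926, 0.241, 0.29], [0.235, 0.97, -0.056], [-0.295, 0.016, -0.955]]
wrist_force: [-0.2, 0.1, -0.5]
grip_width: 0.0929
grip_force: 0.0
[-0.7635 -0.0378  0.188   0.3903  2.708  -1.7104] [[-0.9262  0.2412  0.29  ]
 [ 0.2351  0.9704 -0.0563]
 [-0.2949  0.016  -0.9554]]
```

```bash
python3 -m crank '{"dp":[[-0.7,0,1],[-0.7,0,1],[-0.7,0,1],[-0.7,0,1],[-0.7,0,1],[-0.7,0,1],[-0.7,0,1],[-0.7,0,1],[-0.7,0,1],[-0.7,0,1]],"twist":[0,0,0,0,0,0,0,0,0,0],"gripper":[1,1,1,1,1,1,1,1,1,1]}'; python3 -c "
from h import *
s=get_state();print(s['joint_positions'],s['tool_rot'])"
```

```text
clock: 8.45
ee_pos: [0.1174, 0.0529, 0.861]
tool_rot: [[-0.889, 0.274, 0.368], [0.222, 0.959, -0.178], [-0.401, -0.077, -0.913]]
wrist_force: [-0.4, 0.3, -0.3]
grip_width: 0.0931
grip_force: 0.0
[-0.1669 -0.1747  0.1879 -0.2763  2.7082 -1.7508] [[-0.8887  0.2741  0.3676]
 [ 0.222   0.9587 -0.1781]
 [-0.4012 -0.0767 -0.9128]]
```

```bash
python3 -m crank '{"dp":[[-0.8,0,1],[-0.8,0,1],[-0.8,0,1],[-0.8,0,1],[-0.8,0,1],[-0.8,0,1],[-0.8,0,1],[-0.8,0,1]],"twist":[0,0,0,0,0,0,0,0],"gripper":[1,1,1,1,1,1,1,1]}'; python3 -c "
from h import *
s=get_state();print(s['joint_positions'],s['tool_rot'])"
```

```text
clock: 9.45
ee_pos: [-0.0231, 0.0037, 0.8649]
tool_rot: [[-0.842, 0.276, 0.464], [0.201, 0.958, -0.204], [-0.501, -0.078, -0.862]]
wrist_force: [0.7, 0.6, 0.3]
grip_width: 0.0933
grip_force: 0.0
[ 0.2168 -0.317   0.188  -0.7923  2.708  -1.9075] [[-0.8417  0.2759  0.4641]
 [ 0.2015  0.958  -0.204 ]
 [-0.5009 -0.0782 -0.862 ]]
```

```bash
python3 -m crank '{"dp":[[-1,0,0.7],[-1,0,0.7],[-1,0,0.7],[-1,0,0.7],[-1,0,0.7],[-1,0,0.7],[-1,0,0.7],[-1,0,0.7]],"twist":[0,0,0,0,0,0,0,0],"gripper":[1,1,1,1,1,1,1,1]}'; python3 -c "
from h import *
s=get_state();print(s['joint_positions'],s['tool_rot'])"
```

```text
clock: 10.45
ee_pos: [-0.1706, -0.0415, 0.8389]
tool_rot: [[-0.782, 0.304, 0.545], [0.174, 0.945, -0.278], [-0.599, -0.123, -0.791]]
wrist_force: [-0.3, -0.3, -0.0]
grip_width: 0.0929
grip_force: 0.0
[ 0.163  -0.5152  0.1878 -1.0432  2.708  -2.2447] [[-0.7816  0.3043  0.5445]
 [ 0.1739  0.9446 -0.2783]
 [-0.5991 -0.1228 -0.7912]]
```

```bash
python3 -m crank '{"dp":[[1,0.2,-0.2],[1,0.2,-0.2],[1,0.2,-0.2],[1,0.2,-0.2],[1,0.2,-0.2],[1,0.2,-0.2],[1,0.2,-0.2],[1,0.2,-0.2],[1,0.4,-0.2],[1,1,-0.2],[1,1,-0.2],[1,1,-0.2],[0.5,1,-0.2],[0.5,1,-0.2],[0,1,0],[0,1,0],[0,1,0],[0,1,0],[0,1,0],[0,1,0]],"twist":[0,0,0,0,0,0,0,0,0,0,0,0,0,0,0,0,0,0,0,0],"gripper":[1,1,1,1,1,1,1,1,1,1,1,1,1,1,1,1,1,1,1,1]}'; python3 -c "
from h import *
s=get_state();print(s['joint_positions'],s['tool_rot'])"
```

```text
clock: 12.95
ee_pos: [0.1822, 0.3208, 0.7595]
tool_rot: [[-0.786, 0.304, 0.538], [0.178, 0.945, -0.274], [-0.592, -0.12, -0.797]]
wrist_force: [-0.3, -0.3, 0.1]
grip_width: 0.0933
grip_force: 0.0
[-1.2962 -0.7774  0.5796  1.0658  2.6103 -1.4813] [[-0.7861  0.3044  0.5379]
 [ 0.1784  0.945  -0.2741]
 [-0.5917 -0.1195 -0.7972]]
```

```bash
python3 -m crank '{"dp":[[0.2,-1,0],[0.2,-1,0],[0.2,-1,0],[0.2,-1,0],[0.2,-1,0],[0.2,-1,0],[0.2,-1,0],[0.2,-1,-0.3],[0.2,-1,-0.3],[0.2,-1,-0.3],[0.3,-1,-0.5],[0.4,-1,-0.5],[0.4,-1,-0.5],[0.4,-1,-0.5],[0.4,-1,-0.5],[0.4,-1,-0.5],[0.4,-1,-0.5],[0.4,-1,-0.5],[0.4,-1,-0.5],[0.4,-1,-0.5]],"twist":[0,0,0,0,0,0,0,0,0,0,0,0,0,0,0,0,0,0,0,0],"gripper":[1,1,1,1,1,1,1,1,1,1,1,1,1,1,1,1,1,1,1,1]}'; python3 -c "
from h import *
s=get_state();print(s['joint_positions'],s['tool_rot'])"
```

```text
clock: 15.45
ee_pos: [0.3637, -0.2584, 0.5886]
tool_rot: [[-0.791, 0.312, 0.526], [0.187, 0.942, -0.279], [-0.582, -0.122, -0.804]]
wrist_force: [0.0, 0.3, 0.3]
grip_width: 0.093
grip_force: 0.0
[-1.1927 -0.357   1.4534  0.3962  1.5351 -2.3933] [[-0.7914  0.312   0.5256]
 [ 0.1865  0.9421 -0.2785]
 [-0.5821 -0.1224 -0.8038]]
```

```bash
python3 -m crank '{"dp":[[0.37,-0.03,-0.99],[0.37,-0.03,-0.99],[0.37,-0.02,-0.99],[0.37,-0.02,-0.99],[0.37,-0.02,-0.99],[0.37,-0.02,-0.99],[0.37,-0.02,-0.99],[0.37,-0.02,-0.99],[0.37,-0.02,-0.99],[0.37,-0.02,-0.99],[0.37,-0.02,-0.99],[0.37,-0.02,-0.99]],"twist":[0.95,0.95,0.95,0,0,0,0,0,0,0,0,0],"gripper":[0.6,0.6,0.6,0.6,0.6,0.6,0.6,0.6,0.6,0.6,0.6,0.6]}'; python3 -c "
from h import *
s=get_state();print(s['joint_positions'],s['tool_rot'],s['ee_pos'])
im=imaging.camera('wrist');i=imaging.camera_info('wrist');print(i)
cv2.imwrite('pics/w1.png',im[:,:,::-1])"
```

```text
clock: 16.95
ee_pos: [0.4967, -0.2652, 0.2319]
tool_rot: [[-0.813, 0.07, 0.578], [-0.015, 0.99, -0.14], [-0.582, -0.123, -0.804]]
wrist_force: [0.1, -0.6, 0.7]
grip_width: 0.0559
grip_force: 0.0
[-0.9324  0.0041  2.0447  0.6472  0.6829 -2.8983] [[-0.813   0.0701  0.578 ]
 [-0.0145  0.99   -0.1405]
 [-0.5821 -0.1226 -0.8038]] [ 0.4967 -0.2652  0.2319]
{'K': array([[309.7069,   0.    , 319.5545],
       [  0.    , 309.7069, 202.5329],
       [  0.    ,   0.    ,   1.    ]]), 'R': array([[ 0.0691,  0.9905, -0.1186],
       [ 0.6545,  0.0447,  0.7548],
       [ 0.7529, -0.1298, -0.6452]]), 't': array([ 0.2536, -0.4527, -0.1078])}
```

View pics/w1.png

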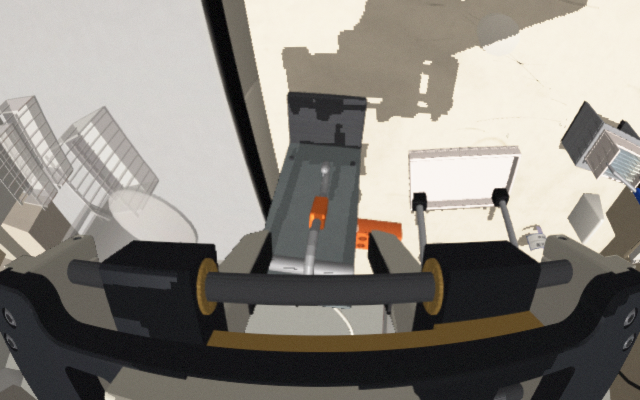

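The wrist view shows the sleeve at about (318,211), midway between the open fingers. The curl is at (325,170), and the peg runs along row 268. I'll cross-check the grip point with this ray.

```bash
cat >> h.py <<'E'
def fray(p,i):
    K,R,t=map(np.array,(i["K"],i["R"],i["t"]));v=(np.array(p)-K[:2,2])/K[0,0];a=np.linalg.norm(v)
    d=R.T@np.r_[np.sin(a)*v/a,np.cos(a)];return -R.T@t,d
E
python3 -c "
from h import *
im=cv2.imread('pics/w1.png');h=cv2.cvtColor(im,cv2.COLOR_BGR2HSV);m=cv2.inRange(h,(5,130,60),(20,255,255));m[:,345:]=0;m[:,:290]=0;y,x=np.nonzero(m);print(x.mean(),y.mean(),len(x),x.min(),x.max(),y.min(),y.max())
i=imaging.camera_info('wrist');c,d=fray((x.mean(),y.mean()),i);p=c+d*(.1475-c[2])/d[2];print(c,p,c+d*(.558-c[0])/d[0])
R=get_state()['tool_rot'];T=get_state()['ee_pos'];print('tool',R.T@(p-T),'goal',p-.006*R[:,2]-T)"
```

```text
317.49068322981367 301.0031055900621 1288 290 344 196 351
[ 0.3599 -0.245   0.3022] [ 0.7382 -0.2927  0.1475] [ 0.558  -0.2699  0.2212]
tool [-0.1509 -0.0025  0.2078] goal [ 0.2388 -0.0281 -0.0753]
```

```bash
python3 -c "
from h import *
i=imaging.camera_info('wrist');s=get_state();R=s['tool_rot'];T=s['ee_pos']
for q in[(318.5,211)]:
  c,d=fray(q,i);p=c+d*(.1475-c[2])/d[2];print(p,'tool',R.T@(p-T),'goal',p-.006*R[:,2]-T)"
```

```text
[ 0.551  -0.2777  0.1475] tool [ 0.0016 -0.0006  0.0982] goal [ 0.0516 -0.0132 -0.0753]
```

```bash
python3 -m crank '{"dp":[[0.37,-0.09,-0.53],[0.37,-0.09,-0.53],[0.37,-0.09,-0.53],[0.37,-0.09,-0.53],[0.37,-0.09,-0.53],[0,0,0],[0,0,0],[0,0,0],[0,0,0],[0,0,0]],"twist":[0,0,0,0,0,0,0,0,0,0],"gripper":[0.6,0.6,0.6,0.6,0.6,0.6,0,0,0,0]}'; python3 -c "
from h import *
s=get_state();print(s['joint_positions'],s['tool_rot'],s['ee_pos'])
im=imaging.camera('scene')[190:300,350:450];cv2.imwrite('pics/s2.png',cv2.resize(im[:,:,::-1],None,fx=5,fy=5,interpolation=2))"
```

```text
clock: 18.25
ee_pos: [0.5526, -0.2785, 0.1543]
tool_rot: [[-0.812, 0.07, 0.579], [-0.015, 0.99, -0.14], [-0.583, -0.122, -0.803]]
wrist_force: [0.2, -0.7, -0.1]
grip_width: 0.0201
grip_force: 0.0
[-0.8416  0.2169  2.0345  0.8209  0.4809 -3.0445] [[-0.8121  0.07    0.5793]
 [-0.0148  0.99   -0.1403]
 [-0.5834 -0.1225 -0.8029]] [ 0.5526 -0.2785  0.1543]
```

View pics/s2.png

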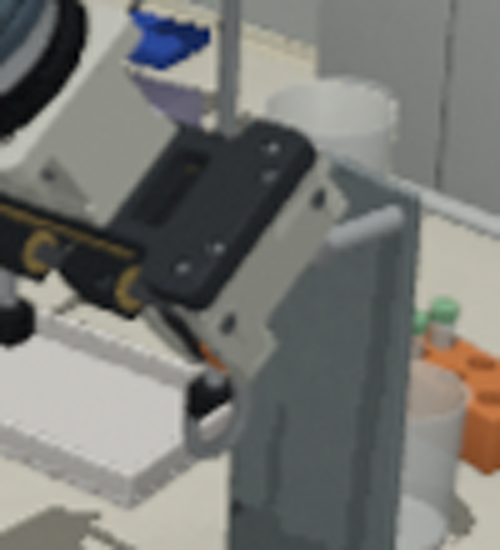

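```bash
python3 -m crank '{"dp":[[0,0,0],[0,0,0],[0,0,0],[0,0,0.3],[-0.1,0,0.3],[0,0,0.3],[0,0,0.05],[-0.4,0,0],[-0.6,0,0],[-1,0,0.5],[0,0,0]],"twist":[0,0,0,0,0,0,0,0,0,0,0],"gripper":[0,0,0,0,0,0,0,0,0,0,0]}'; python3 -c "
from h import *
s=get_state();print(s['joint_positions'],s['tool_rot'],s['ee_pos'])
im=imaging.camera('scene')[150:290,310:450];cv2.imwrite('pics/s3.png',cv2.resize(im[:,:,::-1],None,fx=4,fy=4,interpolation=2))"
```

```text
clock: 19.68
ee_pos: [0.4883, -0.2787, 0.1978]
tool_rot: [[-0.812, 0.072, 0.579], [-0.013, 0.99, -0.142], [-0.583, -0.123, -0.803]]
wrist_force: [0.0, -0.9, -0.5]
grip_width: 0.0118
grip_force: 29.9
[-0.9743  0.0557  2.0928  0.7477  0.6282 -3.0492] [[-0.8121  0.0718  0.5792]
 [-0.0135  0.9898 -0.1416]
 [-0.5834 -0.1227 -0.8028]] [ 0.4883 -0.2787  0.1978]
```

View pics/s3.png

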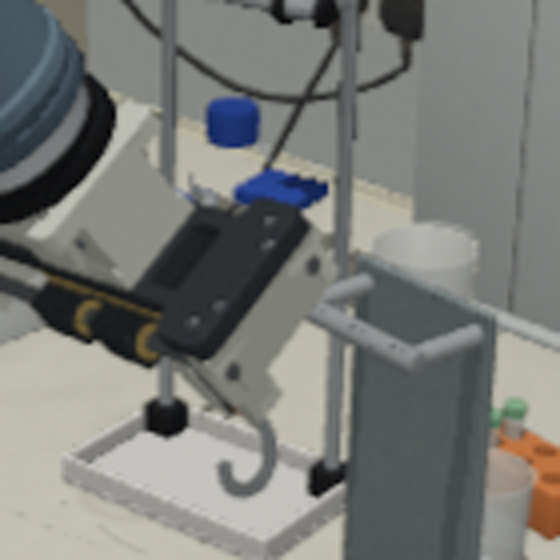

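```bash
python3 -m crank '{"dp":[[0,0.5,1],[0,0.5,1],[0.4,0.8,0.8],[0.4,0.8,0.3],[0.4,0.8,0],[0.4,0.8,0],[0.4,0.6,0],[0.4,0.6,0],[0.4,0,0],[0,0,0]],"twist":[0,0,0,0,0,0.5,0.5,0.5,0.5,0.5],"gripper":[0,0,0,0,0,0,0,0,0,0]}'; python3 -c "
from h import *
s=get_state();print(s['joint_positions'],s['tool_rot'],s['ee_pos'])
a=imaging.camera('scene')[110:260,300:450];b=imaging.camera('top')[140:210,280:380]
a=cv2.resize(a,(500,500),interpolation=2);b=cv2.resize(b,(300,210),interpolation=2)
o=np.zeros((500,800,3),np.uint8);o[:,:500]=a;o[:210,500:]=b
cv2.imwrite('pics/s4.png',o[:,:,::-1])"
```

```text
clock: 20.98
ee_pos: [0.5747, -0.1154, 0.2897]
tool_rot: [[-0.789, -0.149, 0.595], [-0.192, 0.981, -0.009], [-0.583, -0.121, -0.803]]
wrist_force: [-0.1, -0.1, -0.8]
grip_width: 0.012
grip_force: 29.9
[-0.584  -0.0251  1.9171  0.4886  0.7533 -2.621 ] [[-0.7894 -0.1495  0.5954]
 [-0.1923  0.9813 -0.0086]
 [-0.583  -0.1213 -0.8034]] [ 0.5747 -0.1154  0.2897]
```

View pics/s4.png

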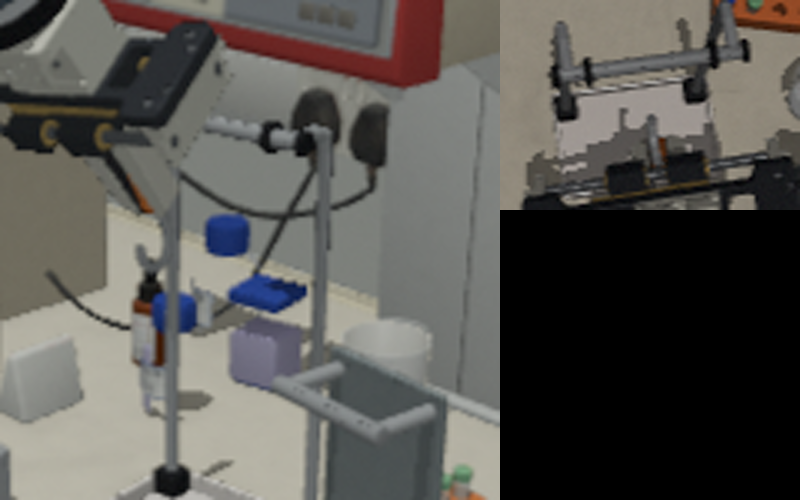

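The left half shows the hook held under the fingers just in front of the rail. In the top inset the upper curl spans (652,118) to (660,160), and the rail is ahead at row 62. I'll check the hook-to-rail distance.

```bash
python3 -c "
from h import *
for q,z in[((652,118),.33),((659,160),.335),((585,70),.31),((714,53),.31)]:
  print(pl('top',(280+(q[0]-500)/3,140+q[1]/3),z))"
```

```text
[ 0.5981 -0.1098  0.33  ]
[ 0.5665 -0.1148  0.335 ]
[ 0.6379 -0.061   0.31  ]
[ 0.6522 -0.1565  0.31  ]
```

```bash
python3 -m crank '{"dp":[[0,0,0.15],[0.5,0,0],[0.5,0,0],[0.5,0,0],[0.5,0,0],[0.2,0,0],[0,0,0],[0,0,-0.2],[0,0,-0.2],[0,0,-0.2],[0,0,0]],"twist":[0,0,0,0,0,0,0,0,0,0,0],"gripper":[0,0,0,0,0,0,0,0,0,0,0]}'; python3 -c "
from h import *
s=get_state();print(s['joint_positions'])
a=imaging.camera('scene')[110:260,300:450];b=imaging.camera('top')[140:210,280:380]
a=cv2.resize(a,(500,500),interpolation=2);b=cv2.resize(b,(300,210),interpolation=2)
o=np.zeros((500,800,3),np.uint8);o[:,:500]=a;o[:210,500:]=b
cv2.imwrite('pics/s5.png',o[:,:,::-1])"
```

```text
clock: 22.45
ee_pos: [0.6395, -0.1163, 0.2766]
tool_rot: [[-0.79, -0.146, 0.595], [-0.19, 0.982, -0.011], [-0.583, -0.122, -0.803]]
wrist_force: [-0.1, 0.6, -1.3]
grip_width: 0.0115
grip_force: 30.0
[-0.5012  0.106   1.8128  0.4479  0.6921 -2.5294]
```

View pics/s5.png

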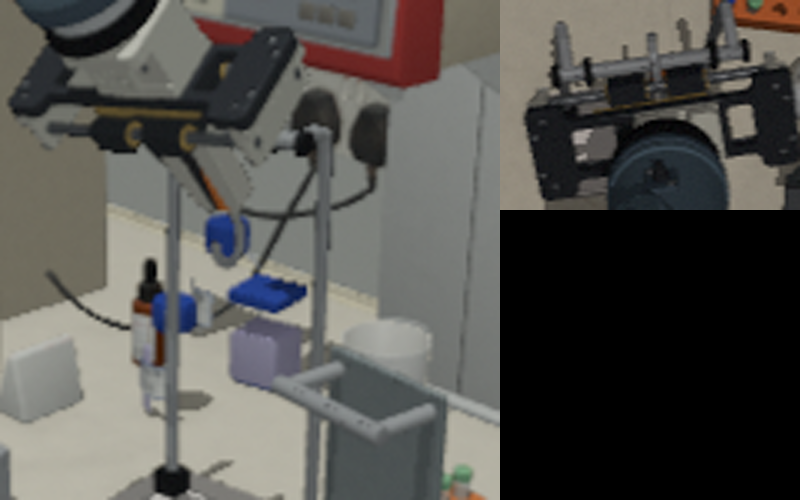

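```bash
python3 -m crank '{"dp":[[0,0,-0.13],[0,0,-0.13],[0,0,-0.1],[0,0,0]],"twist":[0,0,0,0],"gripper":[0,0,0,0]}'
```

```text
clock: 23.05
ee_pos: [0.6395, -0.1163, 0.2656]
tool_rot: [[-0.79, -0.146, 0.595], [-0.19, 0.982, -0.011], [-0.583, -0.122, -0.804]]
wrist_force: [0.4, 0.6, -0.5]
grip_width: 0.0117
grip_force: 30.0
```

```bash
python3 -m crank '{"dp":[[0,0,-0.07],[0,0,-0.07],[0,0,0]],"twist":[0,0,0],"gripper":[0,0,0]}'
```

```text
clock: 23.42
ee_pos: [0.6406, -0.1166, 0.2647]
tool_rot: [[-0.787, -0.145, 0.599], [-0.191, 0.982, -0.013], [-0.586, -0.124, -0.8]]
wrist_force: [-6.2, 2.0, 8.9]
grip_width: 0.0119
grip_force: 30.0
```

```bash
python3 -m crank '{"dp":[[0,0,0],[0,0,0],[0,0,0],[-0.2,0,0.27],[-0.4,0,0.53],[-0.4,0,0.53],[-0.4,0,0.53],[-0.4,0,0.53],[-0.4,0,0.2],[-1,0.6,0],[-0.5,1,0],[-0.4,1,-0.3],[0,1,-0.7],[0,1,-0.9],[0,1,-0.9],[0,1,-0.7],[0,0.4,-0.4],[0,0,0]],"twist":[0,0,0,0,0,0,0,0,0,-0.5,-0.5,-0.5,-0.5,-0.5,-0.5,0,0,0],"gripper":[0.45,0.45,0.45,0.45,0.45,0.45,0.45,0.45,0.45,0.45,0.45,0.45,0.45,0.45,0.45,0.45,0.45,0.45]}'; python3 -c "
from h import *
s=get_state();print(s['joint_positions'],s['tool_rot'],s['ee_pos']);R=s['tool_rot'];T=s['ee_pos']
i=imaging.camera_info('wrist');im=imaging.camera('wrist');cv2.imwrite('pics/w2.png',im[:,:,::-1])
b=imaging.camera('scene');cv2.imwrite('pics/s6.png',b[:,:,::-1]);
cv2.imwrite('pics/t6.png',imaging.camera('top')[:,:,::-1])
h=cv2.cvtColor(im,cv2.COLOR_RGB2HSV);m=cv2.inRange(h,(100,110,40),(125,255,255))
n,l,st,c=cv2.connectedComponentsWithStats(m)
for k in range(1,n):
  if st[k][4]>40:print(st[k],c[k],[ (lambda o,d:o+d*(z-o[2])/d[2])(*fray(c[k],i)) for z in(.135,)])
# hook orange in the scene
h=cv2.cvtColor(b,cv2.COLOR_RGB2HSV);m=cv2.inRange(h,(5,130,60),(20,255,255));m[:,:340]=0;m[:,385:]=0
n,l,st,c=cv2.connectedComponentsWithStats(m)
for k in range(1,n):
  if st[k][4]>15:print('or',st[k],c[k],pl('scene',c[k],.2585))
"
```

```text
clock: 25.68
ee_pos: [0.5154, 0.0909, 0.2236]
tool_rot: [[-0.815, 0.107, 0.57], [0.016, 0.987, -0.163], [-0.579, -0.123, -0.806]]
wrist_force: [-0.1, 0.0, -0.4]
grip_width: 0.0418
grip_force: 0.0
[ 0.1087 -0.0191  2.0899 -0.4662  0.5203 -1.0518] [[-0.8149  0.1071  0.5696]
 [ 0.0161  0.9866 -0.1626]
 [-0.5794 -0.1233 -0.8057]] [0.5154 0.0909 0.2236]
[305 154  24  45 743] [316.6191 175.2934] [array([0.5386, 0.0752, 0.135 ])]
[324 260  26  15 348] [336.5977 267.5603] [array([0.6777, 0.0812, 0.135 ])]
or [358 163  10  16  92] [362.8696 170.2935] [ 0.6398 -0.1146  0.2585]
or [340 200   5   4  16] [342.0625 201.6875] [ 0.4857 -0.219   0.2585]
or [347 210   2  10  18] [347.4444 214.5   ] [ 0.4539 -0.2682  0.2585]
```

```bash
python3 -m crank '{"dp":[[-0.6,0,0],[-0.64,0.04,-0.07],[0.38,-0.11,-0.54],[0.38,-0.11,-0.54],[0.38,-0.11,-0.54],[0.38,-0.11,-0.54],[0.38,-0.11,-0.54],[0,0,0],[0,0,0],[0,0,0],[0,0,0],[0,0,0],[0,0,0]],"twist":[0,0,0,0,0,0,0,0,0,0,0,0,0],"gripper":[0.45,0.45,0.45,0.45,0.45,0.45,0.45,0.45,0,0,0,0,0]}'; python3 -c "
from h import *
s=get_state();print(s['joint_positions'],s['ee_pos'])"
```

```text
clock: 27.45
ee_pos: [0.5377, 0.076, 0.1436]
tool_rot: [[-0.81, 0.109, 0.576], [0.018, 0.987, -0.161], [-0.585, -0.12, -0.802]]
wrist_force: [-1.4, 3.2, 6.1]
grip_width: 0.0152
grip_force: 30.4
[ 0.0587  0.1422  2.1735 -0.7561  0.2875 -0.7686] [0.5377 0.076  0.1436]
```

```bash
python3 -m crank '{"dp":[[0,0,0.2],[0,0,0.4],[0,0,0.5],[0,-0.3,0.2],[0,-0.6,0],[0,-0.7,0],[0.2,-0.7,0],[0.2,-0.7,0],[0.2,-0.7,0],[0.2,-0.7,0],[0.2,-0.7,0],[0.2,-0.7,0],[0.2,-0.5,0],[0.2,-0.3,0],[0,0,0],[0,0,0]],"twist":[0,0,0,0,0,0,0.5,0.5,0.5,0.5,0.5,0.5,0,0,0,0],"gripper":[0,0,0,0,0,0,0,0,0,0,0,0,0,0,0,0]}'; python3 -c "
from h import *
s=get_state();print(s['joint_positions'],s['ee_pos'])
i=imaging.camera_info('wrist');w=imaging.camera('wrist');a=imaging.camera('scene');b=imaging.camera('top')
np.savez('c7.npz',K=i['K'],R=i['R'],t=i['t'])
for n,q in(('w7',w),('s7',a),('t7',b)):cv2.imwrite('pics/'+n+'.png',q[:,:,::-1])
o=np.zeros((600,800,3),np.uint8)
o[:,:400]=cv2.resize(a[120:270,300:400],(400,600),interpolation=2)
o[:300,400:]=cv2.resize(b[140:215,280:380],(400,300),interpolation=2)
o[300:,400:]=cv2.resize(w[60:285,170:470],(400,300),interpolation=2)
cv2.imwrite('pics/c7.png',o[:,:,::-1])"
```

```text
clock: 29.45
ee_pos: [0.5799, -0.11, 0.1794]
tool_rot: [[-0.798, -0.128, 0.589], [-0.175, 0.984, -0.022], [-0.577, -0.12, -0.808]]
wrist_force: [0.3, -0.1, -2.3]
grip_width: 0.0139
grip_force: 29.9
[-0.5508  0.1214  2.0698  0.6785  0.4794 -2.8249] [ 0.5799 -0.11    0.1794]
```

View pics/c7.png

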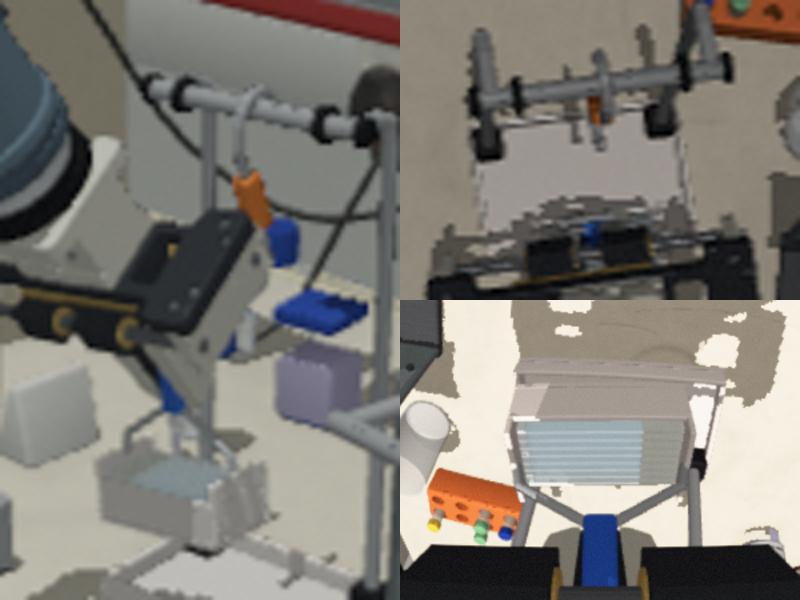

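The hook hangs on the rail between the inner collars: in the top inset its upper end is at (600,50), the sleeve at (597,108) and the lower tip at (600,145). The basket is upright in the grip, with the tab at (592,233).

```bash
python3 -c "
from h import *
t=lambda u,v:(280+(u-400)/4,140+v/4)
for n,q,z in(('hooktop far',(600,52),.31),('sleeve',(597,108),.2585),('curl tip',(600,147),.2235),('tab',(592,233),.175),('railR',(684,70),.31),('railL',(516,94),.31)):print(n,pl('top',t(*q),z))
im=cv2.imread('pics/t7.png');print()
h=cv2.cvtColor(im,cv2.COLOR_BGR2HSV)
for nm,lo,hi,(x0,x1,y0,y1),z in(('or',(5,130,40),(20,255,255),(322,336,155,175),.2585),('bl',(100,110,30),(125,255,255),(318,340,190,205),.19)):
  m=np.zeros(h.shape[:2],np.uint8);m[y0:y1,x0:x1]=cv2.inRange(h,lo,hi)[y0:y1,x0:x1];y,x=np.nonzero(m);print(nm,len(x),x.mean(),y.mean(),pl('top',(x.mean(),y.mean()),z))
"
```

```text
hooktop far [ 0.6622 -0.1089  0.31  ]
sleeve [ 0.6425 -0.1096  0.2585]
curl tip [ 0.627  -0.113   0.2235]
tab [ 0.583  -0.1104  0.175 ]
railR [ 0.6526 -0.1557  0.31  ]
railL [ 0.6376 -0.0624  0.31  ]

or 18 328.1666666666667 166.66666666666666 [ 0.6433 -0.107   0.2585]
bl 26 327.6923076923077 198.07692307692307 [ 0.5809 -0.1091  0.19  ]
```

```bash
python3 -m crank '{"dp":[[0.1,-0.1,0.14],[0.3,-0.02,0],[0.35,0,0],[0.35,0,0],[0.35,0,0],[0,0,0]],"twist":[0,0,0,0,0,0],"gripper":[0,0,0,0,0,0]}'; python3 -m crank '{"dp":[[0.3,0,0],[0.25,0,0],[0.1,0,0],[0,0,0]],"twist":[0,0,0,0],"gripper":[0,0,0,0]}'
```

```text
clock: 30.35
ee_pos: [0.6246, -0.1147, 0.1839]
tool_rot: [[-0.798, -0.128, 0.59], [-0.175, 0.984, -0.023], [-0.577, -0.121, -0.807]]
wrist_force: [-0.1, -0.0, -1.5]
grip_width: 0.0138
grip_force: 29.9
clock: 30.85
ee_pos: [0.6434, -0.1147, 0.1839]
tool_rot: [[-0.798, -0.127, 0.589], [-0.174, 0.984, -0.023], [-0.577, -0.121, -0.807]]
wrist_force: [-0.3, -0.1, -2.6]
grip_width: 0.0133
grip_force: 29.9
```

```bash
cat > ck.py <<'E'
from h import *
b=imaging.camera('scene');h=cv2.cvtColor(b,cv2.COLOR_RGB2HSV);m=cv2.inRange(h,(5,130,60),(20,255,255));m[:,:350]=0;m[:,385:]=0;m[195:]=0
y,x=np.nonzero(m);print('or scene',len(x),x.mean(),y.mean())
b=imaging.camera('top');h=cv2.cvtColor(b,cv2.COLOR_RGB2HSV);m=cv2.inRange(h,(5,130,40),(20,255,255))[155:175,322:336]
y,x=np.nonzero(m);print('or top',len(x),x.mean()+322,y.mean()+155)
E
python3 ck.py; python3 -m crank '{"dp":[[0,0,-0.15],[0,0,-0.15],[0,0,-0.15],[0,0,-0.1],[0,0,0]],"twist":[0,0,0,0,0],"gripper":[0,0,0,0,0]}';python3 ck.py
```

```text
or scene 10 363.7 164.5
or top 19 328.10526315789474 166.73684210526315
clock: 31.58
ee_pos: [0.643, -0.1146, 0.167]
tool_rot: [[-0.798, -0.127, 0.589], [-0.174, 0.985, -0.023], [-0.577, -0.12, -0.808]]
wrist_force: [0.8, 0.3, -1.9]
grip_width: 0.0136
grip_force: 29.9
or scene 68 362.6617647058824 168.55882352941177
or top 19 328.42105263157896 166.89473684210526
```

```bash
python3 -m crank '{"dp":[[0,0,-0.12],[0,0,0]],"twist":[0,0],"gripper":[0,0]}'; python3 -m crank '{"dp":[[0,0,-0.07],[0,0,0]],"twist":[0,0],"gripper":[0,0]}';python3 ck.py
```

```text
clock: 31.92
ee_pos: [0.6432, -0.1147, 0.1637]
tool_rot: [[-0.798, -0.127, 0.589], [-0.174, 0.985, -0.023], [-0.577, -0.121, -0.808]]
wrist_force: [-0.8, -0.1, -1.6]
grip_width: 0.0134
grip_force: 29.9
clock: 32.17
ee_pos: [0.6441, -0.1153, 0.163]
tool_rot: [[-0.796, -0.126, 0.591], [-0.174, 0.984, -0.024], [-0.579, -0.122, -0.806]]
wrist_force: [0.1, -0.3, 3.7]
grip_width: 0.0138
grip_force: 29.9
or scene 82 363.0731707317073 169.6829268292683
or top 17 328.5882352941176 166.88235294117646
```

```bash
python3 -m crank '{"dp":[[0,0,0.02],[0,0,0],[0,0,0],[0,0,0],[0,0,0],[0,0,0],[0,0,0],[0,0,0]],"twist":[0,0,0,0,0,0,0,0],"gripper":[0.15,0.2,0.3,0.4,0.6,0.6,0.6,0.6]}'; python3 -m crank '{"dp":[[-0.1,0,0.13],[-0.2,0,0.27],[-0.3,0,0.4],[-0.4,0,0.53],[-0.4,0,0.53],[-0.4,0,0.4],[-0.8,0,0.2],[-1,0,0],[-1,0,0],[-0.5,0,0],[0,0,0]],"twist":[0,0,0,0,0,0,0,0,0,0,0],"gripper":[0.6,0.6,0.6,0.6,0.6,0.6,0.6,0.6,0.6,0.6,0.6]}';python3 - <<'E'
from h import *
exec(open('ck.py').read())
for k in range(8):
    b=imaging.camera('scene')
    if k in(0,7):cv2.imwrite(f'pics/s8_{k}.png',b[:,:,::-1])
    h=cv2.cvtColor(b,cv2.COLOR_RGB2HSV);m=np.zeros(b.shape[:2],np.uint8);m[185:230,340:370]=cv2.inRange(h,(100,110,40),(125,255,255))[185:230,340:370]
    n,l,st,c=cv2.connectedComponentsWithStats(m);print([(st[j].tolist(),c[j].round(1).tolist()) for j in range(1,n) if st[j][4]>15])
cv2.imwrite('pics/t8.png',imaging.camera('top')[:,:,::-1])
E
```

```text
clock: 33.28
ee_pos: [0.6433, -0.1147, 0.1624]
tool_rot: [[-0.798, -0.127, 0.59], [-0.174, 0.984, -0.023], [-0.577, -0.121, -0.807]]
wrist_force: [-0.4, 0.6, 0.9]
grip_width: 0.0561
grip_force: 0.0
clock: 34.65
ee_pos: [0.4898, -0.1152, 0.2367]
tool_rot: [[-0.797, -0.125, 0.59], [-0.173, 0.985, -0.025], [-0.578, -0.122, -0.807]]
wrist_force: [0.3, -0.9, 0.2]
grip_width: 0.0554
grip_force: 0.0
or scene 91 362.43956043956047 170.57142857142858
or top 19 328.36842105263156 167.26315789473685
[([345, 197, 5, 13, 41], [347.3, 202.5]), ([354, 198, 12, 25, 124], [359.9, 210.5])]
[([345, 197, 5, 13, 40], [347.3, 202.4]), ([354, 198, 12, 25, 124], [359.9, 210.5])]
[([345, 198, 5, 12, 39], [347.3, 202.6]), ([354, 198, 12, 25, 122], [359.9, 210.5])]
[([345, 197, 5, 13, 41], [347.3, 202.5]), ([354, 198, 12, 25, 122], [359.9, 210.7])]
[([345, 197, 5, 13, 40], [347.3, 202.4]), ([354, 198, 12, 25, 125], [360.0, 210.5])]
[([345, 197, 5, 13, 41], [347.3, 202.5]), ([354, 198, 12, 25, 133], [360.3, 210.6])]
[([345, 197, 5, 13, 40], [347.3, 202.4]), ([354, 198, 12, 25, 136], [360.4, 210.8])]
[([345, 197, 5, 13, 40], [347.3, 202.4]), ([354, 198, 12, 25, 135], [360.4, 210.8])]
```

```bash
python3 -m crank '{"dp":[[0,0,0],[0,0,0],[0,0,0],[0,0,0],[0,0,0],[0,0,0],[0,0,0],[0,0,0],[0,0,0],[0,0,0],[0,0,0],[0,0,0],[0,0,0],[0,0,0],[0,0,0],[0,0,0]],"twist":[0,0,0,0,0,0,0,0,0,0,0,0,0,0,0,0],"gripper":[0.6,0.6,0.6,0.6,0.6,0.6,0.6,0.6,0.6,0.6,0.6,0.6,0.6,0.6,0.6,0.6]}';python3 - <<'E'
from h import *
i=imaging.camera_info('scene')
P=np.array([[.644,-.112,.133],[.644,-.112,.154],[.644,-.112,.175]]);q=(i['R']@P.T).T+i['t'];q=q@i['K'].T;print('expected tab lo/mid/hi',q[:,:2]/q[:,2:])
b=imaging.camera('scene');h=cv2.cvtColor(b,cv2.COLOR_RGB2HSV);m=np.zeros(b.shape[:2],np.uint8);m[185:240,352:372]=cv2.inRange(h,(100,110,40),(125,255,255))[185:240,352:372]
for y in range(196,226,2):
    x=np.nonzero(m[y])[0];print(y,x.tolist())
exec(open('ck.py').read())
t=imaging.camera('top');h=cv2.cvtColor(t,cv2.COLOR_RGB2HSV);m=cv2.inRange(h,(100,110,30),(125,255,255))[150:215,290:370];y,x=np.nonzero(m);print(len(x),x.mean()+290,y.mean()+150, pl('top',(x.mean()+290,y.mean()+150),.165))
# bystanders: difference outside the moved parts
o=cv2.imread('pics/top0.png')[:,:,::-1];d=np.abs(o.astype(int)-t).sum(2)>90
for nm,(x0,x1,y0,y1) in dict(timer=(228,244,150,182),beaker=(372,398,157,184),dish=(317,338,247,268)).items():print(nm,d[y0:y1,x0:x1].mean())
E
```

```text
clock: 37.2
ee_pos: [0.4902, -0.1147, 0.2362]
tool_rot: [[-0.798, -0.127, 0.59], [-0.174, 0.984, -0.023], [-0.577, -0.121, -0.807]]
wrist_force: [0.4, 0.4, -0.2]
grip_width: 0.0559
grip_force: 0.0
expected tab lo/mid/hi [[362.5335 222.135 ]
 [362.6766 213.6637]
 [362.8218 205.0679]]
196 [370, 371]
198 [354, 355, 370, 371]
200 [354, 355, 370, 371]
202 [354, 355]
204 [354, 355, 356, 357]
206 [354, 355, 356, 357, 358, 359, 360, 361, 362, 363]
208 [354, 355, 356, 357, 359, 360, 361, 362, 363, 364, 365]
210 [360, 361, 362, 363, 364, 365]
212 [360, 361, 362, 363, 364]
214 [360, 361, 362, 363, 364]
216 [360, 361, 362, 363, 364]
218 [360, 361, 362, 363, 364]
220 [360, 361, 362, 363, 364]
222 [362, 363]
224 []
or scene 91 362.43956043956047 170.57142857142858
or top 19 328.36842105263156 167.26315789473685
15 326.3333333333333 176.73333333333335 [ 0.6396 -0.1063  0.165 ]
timer 0.0
beaker 0.0
dish 0.9682539682539683
```

```bash
python3 - <<'E'
from h import *
def c(im):
    g=cv2.cvtColor(im,cv2.COLOR_RGB2GRAY)[288:320,278:316];return g
a=c(cv2.imread('pics/scene0.png')[:,:,::-1].copy());b=c(imaging.camera('scene'))
for g in(a,b):
    e=cv2.Canny(g,60,150);y,x=np.nonzero(e);print(len(x),x.mean(),y.mean(),g.mean())
print(cv2.phaseCorrelate(np.float32(a),np.float32(b)))
E
```

```text
54 18.64814814814815 19.203703703703702 169.1702302631579
68 18.676470588235293 17.558823529411764 127.41611842105263
((-0.4196400248787633, 1.3625011358560482), 0.17699421308934687)
```

```bash
python3 -c "
from rig import r
print(r.job_done())"
```

```text
the job is handed in; nothing more can be done
None
```

I handed the job in at about 37 s. The S-hook hangs on the rail between the two inner collars, and the slide basket hangs still and upright from its lower curl above the drip tray. The timer and beaker did not move in the images. The dish was shaded by the arm in the last pictures, but nothing went near it. No verdict was printed at hand-in.

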